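# Stand the gilded panel in the gap of the drying row

### The job

The gilded panel with the red disc lies face up on the table. First lay it on the sloped wooden rest, foot on the lip and gold side up, and let go of it there. Then take it again by its bare-wood top margin and stand it upright on its foot in the gap between the two standing panels on the dark plinth, in line with them and with the gold facing the same way as theirs; do not shift those two panels or any of the pots and tools around.

Things in the scene. Friction and masses are not known exactly. Their poses are not given: they have to be found in the camera images.
- panel: Loose white-edged board, 140 x 64 x 18 mm thick, about 110 g; face gold leaf with red disc and rectangle; its top 24 mm is bare brown wood. Origin: centre of its back. +x runs along the length to the top end (70 mm), +y along the width (sides +-32 mm), +z out of the gold face (at z = 18 mm). Starts flat on the table, gold up, top end roughly towards the robot.
- panel_foot (a point): Centre of the panel's foot edge (the 64 x 18 mm end opposite the bare-wood margin), 70 mm from the panel's middle, at half thickness; axes as the panel's.
- panel_top (a point): Centre of the panel's top edge (the 64 x 18 mm bare-wood end), at half thickness; axes as the panel's.
- rest: Fixed sloped rest on a base 150 x 80 x 12 mm (origin under it, z up). Its board at 50 degrees to the table, 44 mm wide, 85 mm long, rises to the rest's -x (roughly to the robot); the lip at the low +x end stands 14 mm off the board. A panel with its foot on the lip sticks out 55 mm past the board's upper end and 10 mm each side, with only the base under that overhang.
- rest_seat (a point): Where panel_foot lies when the panel is seated: at the lip, 9 mm off the sloped board, on the centre line; axes as the rest's. The slope rises from here along (-0.643, 0, 0.766) in the rest's axes; its outward normal is (0.766, 0, 0.643).
- row: Fixed dark wooden plinth, 70 mm deep (x), 250 mm wide (y), 20 mm high, gold strip on its front. Origin under its middle, on the table; +x is its front (roughly away from the robot), the way the gold faces of its panels look; z up.
- row_gap (a point): Point on the top of the plinth (20 mm above the table) in the middle of the gap, where panel_foot belongs; axes as the row's. The gap between the two standing panels is 84 mm wide.
- row_front (a point): Point in the air 100 mm in front of the gap's middle and 90 mm above the table; marks the side that the gold must face.
- panel_left: Loose panel like the first, dark blue disc, standing upright on the plinth, 74 mm to the +y side of the gap's middle, gold to the front; 140 high x 64 wide x 18 mm thick. Origin: middle of its foot.
- panel_right: The same with a green disc, 74 mm to the -y side of the gap's middle.
- tub_blue: Bystander: white paint tub, blue band, 68 mm across, 62 mm high; origin under its middle.
- tub_green: Bystander: white paint tub, green band, 68 mm across, 62 mm high; origin under its middle.
- tub_orange: Bystander: paint tub, orange lid, 76 mm across, 55 mm high; origin under its middle.
- bottle: Bystander: small bottle, 32 mm across, 62 mm high; origin under its middle.
- brush: Bystander: red-handled brush lying on the table, 190 mm long, along its x axis.

How it is judged (in metres and radians):
On the way:
1. the panel lies on the sloped rest, foot on the lip, gold up, let go (distance between panel_foot and rest_seat below 0.018 m and angle between panel's own x axis and vertical below 0.95 rad and angle between panel's own z axis and vertical below 1.05 rad and contact force between the fingers and panel below 0.1 N and linear speed of panel below 0.02 m/s), for 0.2 s.
At the end, for the whole second after the job is handed in: The panel stands free and still on its foot on the plinth, upright within 0.06 rad, its foot within 12 mm front to back and 9 mm sideways of the gap's middle, square to the row within 0.15 rad, gold to the front; both neighbours still stand (angle between panel's own x axis and vertical below 0.06 rad and x of panel_foot in the frame of row_gap between -0.012 and 0.012 m and y of panel_foot in the frame of row_gap between -0.009 and 0.009 m and z of panel_foot in the frame of row_gap below 0.004 m and angle between the z axis of panel and the x axis of row, either way round below 0.15 rad and z of row_front in the frame of panel above 0.05 m and linear speed of panel below 0.02 m/s and contact force between the fingers and panel below 0.1 N and angle between each of panel_left, panel_right's own z axis and vertical below 0.1 rad); the robot touches nothing.
It fails at once if a neighbour panel shifted more than 15 mm or tipped (distance of any of panel_left, panel_right from where it was at the start of the episode above 0.015 m or angle between any of panel_left, panel_right's own z axis and vertical above 0.3 rad).
It fails at once if a bystander moved more than 20 mm (distance of any of tub_blue, tub_green, tub_orange, bottle, brush from where it was at the start of the episode above 0.02 m).
It also fails if it takes over 61 s, if anything falls off the work surface, if the arm or the gripper's body presses on something with over 40 N, if the wrist force passes 120 N, or if a joint passes its speed limit or range.

### The arm

A 6-joint arm with a two-finger parallel gripper is mounted at the origin on the work surface. World frame = base frame: x ahead of the robot, y to its left, z up, the work surface at z = 0. Lengths are in mm, angles in degrees, forces in N, time in s.
With the tool pointing down it reaches from about 425 to 950 mm from the base axis. Payload 3.5 kg.
Tool frame: the origin (TCP) lies at the very end of the fingers, on their centre line; the grasp point (between the pads) lies 19 mm behind it; z points along the fingers, y is the direction in which the jaws open and shut (so a half turn about z gives the same grasp; the last joint's range is limited). The gripper opens to 85 mm and grips with 20 to 120 N. Pads are 22 mm wide; open, the fingers measure 114 mm over their backs; the gripper's body (76 mm by 85 mm) begins 54 mm behind the grasp point. The pads swing forward as they close: fully open they stand 13 mm farther back than shut.
Start: joints at [56.264, 16.404, 90.338, -0, 73.258, -8.594], TCP at [286.739, 611.054, 231.325] pointing down, gripper open.
Joint ranges: [-158.93, 158.93], [-51.34, 127.21], [12.03, 142.37], [-87.48, 267.48], [13.55, 161.25], [-162.69, 162.69]. Speed limits (degrees/s): [159.86, 159.86, 180, 180, 180, 180].

### API

Orientations are given as [roll, pitch, yaw] about the fixed x, y, z axes, in that order (R = Rz(yaw) Ry(pitch) Rx(roll)).
In Python, from station import observe, grab_frame, camera_model, hand_in gives the robot as it stands.
- The arm moves only by the tool step_arm, never from a script. Its argument "deltas" is a list of rows, each a list of 3 entries, a list of its own where there are three numbers: the shift along the tool's x, y, z in m, then the turn about the tool's z in degrees, then the gripper command: -1 is shut, 1 is fully open, values between are in proportion. A call has 1 to 20 rows; each row is the pose to reach, as a shift and turn from the pose commanded when the call began, along the tool's axes at that moment; what a row does not reach only later rows make up. A row lasts 1/8 s, in which the tool goes at most 62.5 mm and 10.7 degrees, less where a joint would pass 70% of its speed; a pose out of reach is approached as far as the arm can. A call with a gripper value outside its range is refused whole. The fingers move at their own pace and stop on an object; "grip_force" is the grip in N (left out, the last holds). Time passes only in rows, so rows that repeat a pose let the fingers close. It gives the time, the measured TCP pose, the force and the opening at its end, in the units of the state.
- observe(): the state, without advancing time (a new reading comes with each control period).
- grab_frame(name): name is "scene" or "top"; returns the picture (400x640x3 uint8, blue, green, red); there is no depth.
- camera_model(name): a dict with "camera_matrix" (3x3 intrinsics, pixels), "dist_coeffs" ([k1, k2, p1, p2, k3] as OpenCV has them; the pictures are not rectified), "rvec" (rotation vector, rad) and "tvec" (3), from world to camera coordinates, as OpenCV has them. Camera axes: x right, y down, z forward; pixel columns grow to the right and rows downward; lengths in mm; the calibration is good to about 2 mm. A picture is of the moment at which its call begins. camera_model takes no time and is no camera call.
- hand_in(): hands the job in, once; it reports no verdict.
The state is a dict: "time_s": time; "joints": joint angles; "qvel": joint speeds; "tau": joint torques, N m; "position": TCP position; "tool_rot": TCP orientation; "contact_force": force on the tool from outside, world axes, zero at the start; "torque": the same for the moment, N m; "gripper_width": finger opening in mm.
Only numpy, scipy, OpenCV 4.12 (cv2) and the standard library are available. Lean on these libraries where they do the work, as an engineer would, in place of code of your own. Each camera call takes 0.05 s, during which the arm holds its last target.

## Working session

There is one attempt and no reset: what is moved stays moved. The work goes in short steps, Python scripts to look and compute and a tool call to move; the robot and the scene stay as the last step left them, time stands still between calls to the robot, and variables do not carry over. Pictures are saved under pics/ and viewed, and the job is handed in when it is done.

Besides the shell and the picture viewer there is one more tool, called after "Emit:" by a JSON object that holds its "name" and its "arguments", one argument or row to a line. step_arm: Moves the arm, as the interface text tells. Its arguments: {"type":"object","properties":{"deltas":{"type":"array","items":{"type":"array"}},"grip_force":{"type":"number"}},"required":["deltas"]}

```bash
ls; mkdir -p pics
python3 - <<'E'
from station import *
import cv2,json
for n in ("scene","top"):
    cv2.imwrite(f"pics/{n}0.png",grab_frame(n)); print(camera_model(n))
print(observe())
E
```

```text
pics
{'camera_matrix': array([[509.80258965,   0.        , 318.19375893],
       [  0.        , 509.80258965, 195.18131969],
       [  0.        ,   0.        ,   1.        ]]), 'dist_coeffs': array([-0.16702811,  0.        ,  0.        ,  0.        ,  0.        ]), 'rvec': array([ 1.94982266,  1.23327812, -0.57620293]), 'tvec': array([-238.14834547, -257.39038939, 1589.10031128])}
{'camera_matrix': array([[390.64214933,   0.        , 316.40142613],
       [  0.        , 390.64214933, 202.01909943],
       [  0.        ,   0.        ,   1.        ]]), 'dist_coeffs': array([-0.06888064,  0.        ,  0.        ,  0.        ,  0.        ]), 'rvec': array([ 2.09087856, -2.13316112,  0.16098078]), 'tvec': array([ 24.33764983, 537.44717768, 995.63971464])}
{'time_s': 0.1, 'joints': array([ 5.62653023e+01,  1.64497728e+01,  9.04157277e+01,  1.90654731e-03,
        7.32601448e+01, -8.59423550e+00]), 'qvel': array([ 0.01682695, -0.14675378, -0.17835971, -0.02042589,  0.03331008,
        0.0204707 ]), 'tau': array([ 6.27802160e-05, -4.07299161e+01, -2.93697828e+01, -1.67284902e-04,
        3.44290274e-03,  9.27116133e-06]), 'position': array([286.38872647, 610.5610582 , 230.05677024]), 'tool_rot': array([-1.79876038e+02, -2.05799449e-02,  1.54858964e+02]), 'contact_force': array([0.07251348, 0.8262888 , 0.48167235]), 'torque': array([-0.00037161,  0.00535199,  0.01187215]), 'gripper_width': 85.43335711974517}
```

View pics/scene0.png

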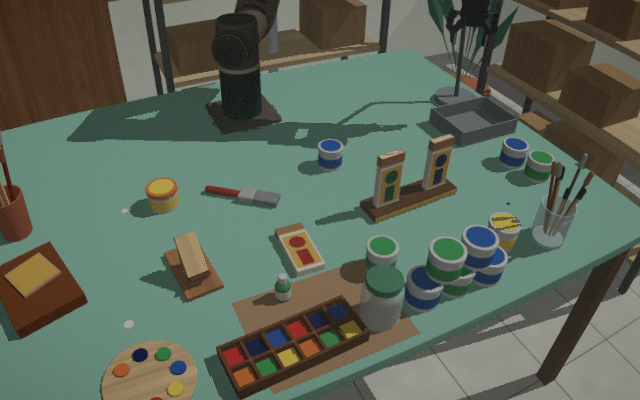

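View pics/top0.png

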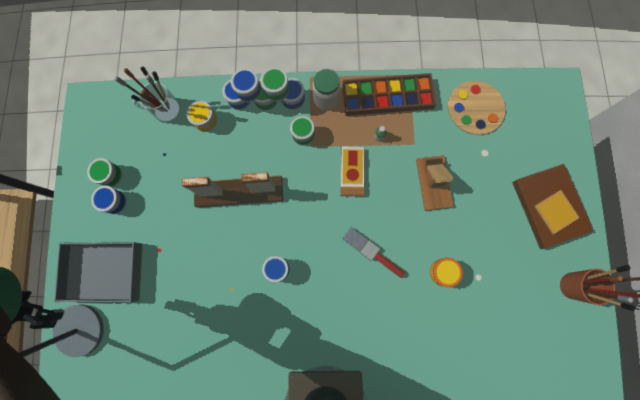

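Run:
```python
import cv2
t=cv2.imread("pics/top0.png"); s=cv2.imread("pics/scene0.png")
def crop(im,x0,y0,x1,y1,f,n):
    cv2.imwrite(f"pics/{n}.png",cv2.resize(im[y0:y1,x0:x1],None,fx=f,fy=f,interpolation=cv2.INTER_CUBIC))
crop(t,330,130,470,220,5.5,"c1")
crop(t,175,165,295,215,6.5,"c2")
crop(s,155,215,335,305,4.4,"c3")
crop(s,355,130,465,220,6,"c4")
```

```text
(no output)
```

View pics/c1.png

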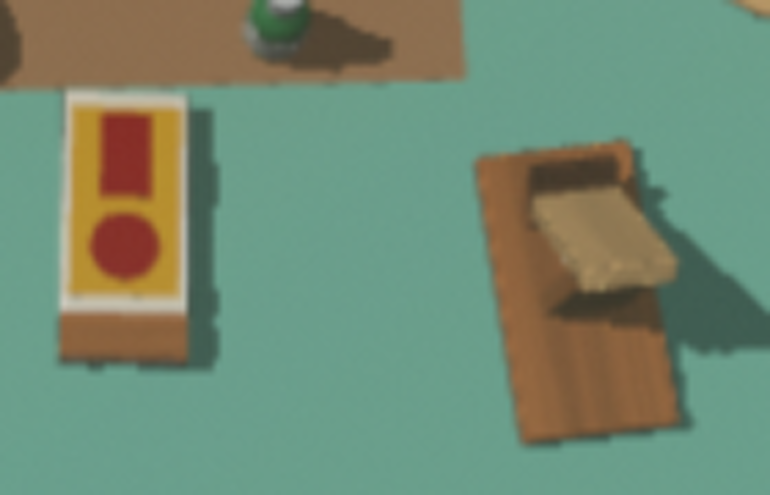

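View pics/c2.png

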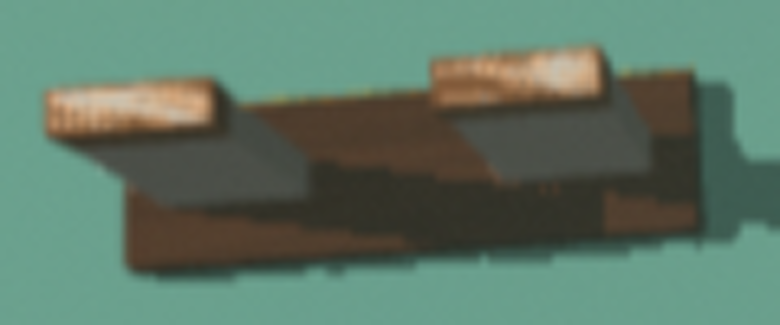

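View pics/c3.png

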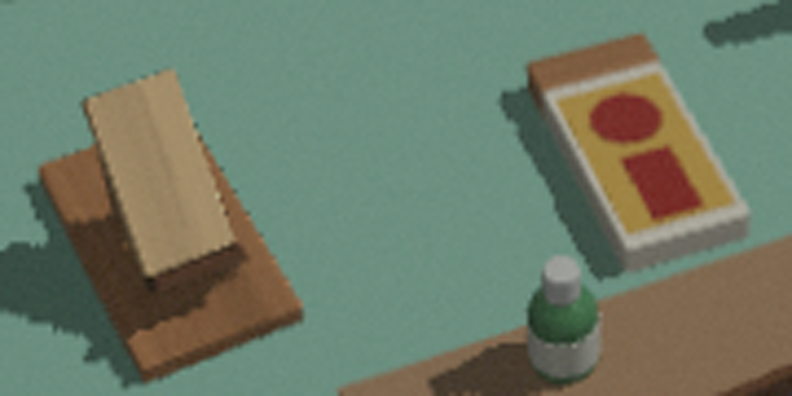

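View pics/c4.png

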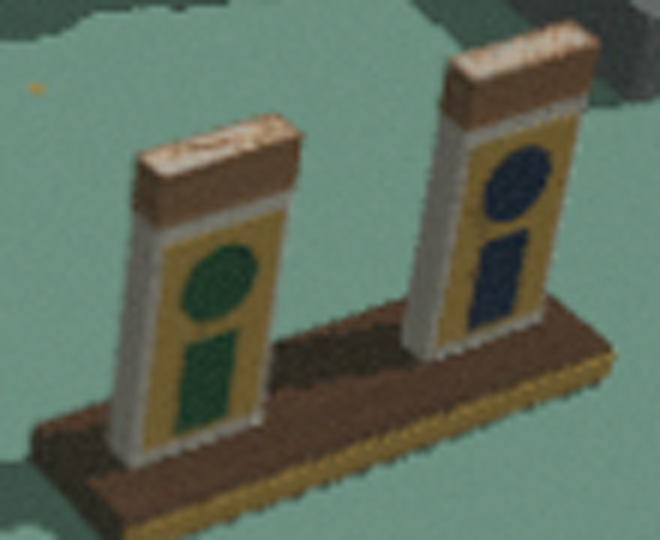

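```bash
cat > h.py <<'E'
import numpy as np, cv2
from scipy.optimize import least_squares
from station import *
CM={n:camera_model(n) for n in("scene","top")}
def proj(n,P):
    c=CM[n];return cv2.projectPoints(np.asarray(P,float).reshape(-1,3),c['rvec'],c['tvec'],c['camera_matrix'],c['dist_coeffs'])[0].reshape(-1,2)
def un(off,f,pts): return np.array(off)+(np.array(pts,float)+.5)/f-.5
def Rz(a): return np.array([[np.cos(a),-np.sin(a),0],[np.sin(a),np.cos(a),0],[0,0,1]])
def plane(n,uv,z):
    c=CM[n];R=cv2.Rodrigues(c['rvec'])[0];C=-R.T@c['tvec']
    p=cv2.undistortPoints(np.array(uv,float).reshape(-1,1,2),c['camera_matrix'],c['dist_coeffs']).reshape(-1,2)
    d=np.c_[p,np.ones(len(p))]@R; return C+d*((z-C[2])/d[:,2])[:,None]
def crop(im,x0,y0,x1,y1,f,n):
    cv2.imwrite(f"pics/{n}.png",cv2.resize(im[y0:y1,x0:x1],None,fx=f,fy=f,interpolation=cv2.INTER_CUBIC))
def fit(obs,model,p0):
    def r(p): return np.concatenate([(proj(n,model(p,P))-uv).ravel() for n,uv,P in obs])
    s=least_squares(r,p0,loss='soft_l1',x_scale='jac'); return s.x,r(s.x).reshape(-1,2)
E
python3 - <<'E'
from h import *
np.set_printoptions(precision=2,suppress=True)
o1,f1=(330,130),5.5;o2,f2=(175,165),6.5;o3,f3=(155,215),4.4;o4,f4=(355,130),6
for n in CM:
    R=cv2.Rodrigues(CM[n]['rvec'])[0];print(n,-R.T@CM[n]['tvec'])
rig=lambda p,P:np.array(P,float)@Rz(p[2]).T+[p[0],p[1],0]
# panel: +x to top end
obs=[("top",un(o1,f1,[(66,90),(187,94),(60,313),(187,313)]),[(-70,32,18),(-70,-32,18),(46,32,18),(46,-32,18)]),
("scene",un(o3,f3,[(530,65),(645,36),(622,247),(748,212),(548,100),(660,66)]),[(70,-32,18),(70,32,18),(-70,-32,18),(-70,32,18),(46,-32,18),(46,32,18)])]
# check y-sign: with top end toward robot (yaw~180) panel +y -> world -y
obs[0]=("top",obs[0][1],[(-70,-32,18),(-70,32,18),(46,-32,18),(46,32,18)])
obs[1]=("scene",obs[1][1],[(70,32,18),(70,-32,18),(-70,32,18),(-70,-32,18),(46,32,18),(46,-32,18)])
c=plane("top",[(352,170)],18)[0];print("c",c)
p,r=fit(obs,rig,[c[0],c[1],np.pi]);print("panel",p,np.degrees(p[2]));print(r)
for ob in obs: p1,_=fit([ob],rig,p);print("  single",ob[0],p1[:2],np.degrees(p1[2]))
# row
L,Rr=74,-74
q=lambda y:[(9,y+32,160),(9,y-32,160),(-9,y-32,160),(-9,y+32,160)]
obs=[("top",un(o2,f2,[(47,90),(213,80),(220,128),(47,137)]),q(L)),("top",un(o2,f2,[(432,60),(598,46),(606,97),(436,106)]),q(Rr)),
("top",un(o2,f2,[(692,70),(128,262)]),[(35,-125,20),(-35,125,20)]),
("scene",un(o4,f4,[(137,155),(277,117),(300,135),(158,178)]),[(-9,-106,160),(-9,-42,160),(9,-42,160),(9,-106,160)]),
("scene",un(o4,f4,[(447,62),(577,22),(600,42),(462,80)]),[(-9,42,160),(-9,106,160),(9,106,160),(9,42,160)]),
("scene",un(o4,f4,[(125,465),(262,420),(425,360),(545,318)]),[(9,-106,20),(9,-42,20),(9,42,20),(9,106,20)]),
("scene",un(o4,f4,[(125,525),(612,352)]),[(35,-125,20),(35,125,20)])]
c=plane("top",[(240,190)],20)[0]
p,r=fit(obs,rig,[c[0],c[1],0]);print("row",p,np.degrees(p[2]));print(r)
for k in("top","scene"): p1,_=fit([o for o in obs if o[0]==k],rig,p);print("  single",k,p1[:2],np.degrees(p1[2]))
# rest: P rows: kind A (fixed) or B (s,y,n rel seat)
def rm(p,P):
    out=[]
    for k,a,b,c in P:
        if k==0: out.append((a,b,c))
        else: out.append((p[3]-.643*a+.766*c,b,p[4]+.766*a+.643*c))
    return rig(p,out)
obs=[("top",un(o1,f1,[(476,158),(630,140),(684,423),(524,440)]),[(0,75,40,12),(0,75,-40,12),(0,-75,-40,12),(0,-75,40,12)]),
("scene",un(o3,f3,[(40,170),(300,305),(145,365)]),[(0,-75,-40,12),(0,75,40,12),(0,75,-40,12)]),
("top",un(o1,f1,[(580,290),(676,264)]),[(1,85,22,-9),(1,85,-22,-9)]),
("scene",un(o3,f3,[(85,100),(175,70)]),[(1,85,-22,-9),(1,85,22,-9)])]
c=plane("top",[(435,183)],12)[0]
p,r=fit(obs,rm,[c[0],c[1],0,40,25]);print("rest",p,np.degrees(p[2]));print(r)
print("seat",rm(p,[(1,0,0,0)]))
for t in (0,6): print(t,(proj("scene",rm(p,[(1,-t,-22,5),(1,-t,22,5)]))-o3+.5)*f3,(proj("top",rm(p,[(1,-t,22,5),(1,-t,-22,5),(1,0,22,-9),(1,0,-22,-9)]))-o1+.5)*f1)
E
```

```text
scene [1362.84 -409.47  789.44]
top [ 348.08  -16.02 1076.72]
c [632.3  -86.56  18.  ]
panel [632.52 -88.11   3.08] 176.6727782552883
[[ 0.21 -0.31]
 [ 0.86 -0.35]
 [ 0.11 -0.92]
 [ 0.14 -0.15]
 [-0.44 -0.71]
 [-0.01 -0.97]
 [ 0.62  0.52]
 [ 0.62  0.23]
 [-1.04 -1.89]
 [ 0.41 -1.22]]
  single top [631.29 -87.28] 177.3421301392146
  single scene [634.3 -89.2] 176.29572427157646
row [580.9  233.97   0.05] 2.6605947037897204
[[ 0.32 -0.34]
 [ 0.23 -0.68]
 [-0.77 -0.94]
 [ 0.3  -0.46]
 [ 0.35 -0.07]
 [ 0.82  0.21]
 [-0.12 -0.47]
 [-0.07  0.01]
 [ 0.48 -0.1 ]
 [-0.43  1.01]
 [-0.48 -0.7 ]
 [-0.52 -1.41]
 [ 0.31 -0.5 ]
 [ 0.56 -0.45]
 [-0.03 -0.94]
 [-1.03 -0.49]
 [ 0.   -0.26]
 [ 2.26 -0.23]
 [ 0.59  0.61]
 [-0.28  0.3 ]
 [-0.13  0.56]
 [-0.45  0.52]
 [-0.05 -0.61]
 [ 0.64 -1.69]]
  single top [580.31 234.28] 2.8615096372956534
  single scene [582.14 233.09] 2.489405586539538
rest [ 594.22 -316.19    0.1    47.2    35.61] 5.5395248895679305
[[-0.02 -0.45]
 [-0.18 -0.4 ]
 [-0.56  0.02]
 [ 0.01  0.35]
 [-0.56 -1.46]
 [ 1.35 -0.58]
 [-0.44  0.71]
 [ 0.58 -1.48]
 [-0.12  1.27]
 [-0.17  0.37]
 [-0.09 -0.19]]
seat [[ 641.2  -311.63   35.61]]
0 [[153.14 279.2 ]
 [243.28 244.02]] [[531.42 182.09]
 [617.99 172.05]
 [530.64 207.53]
 [616.69 197.51]]
6 [[157.68 291.62]
 [247.72 256.3 ]] [[527.91 177.29]
 [614.08 167.3 ]
 [530.64 207.53]
 [616.69 197.51]]
```

```bash
cat >> h.py <<'E'
from scipy.spatial.transform import Rotation
def go(x,y,z,yaw=None):
    o=observe(); R=Rotation.from_euler('xyz',o['tool_rot'],degrees=True).as_matrix()
    d=R.T@(np.array([x,y,z])-o['position'])/1000
    t=0 if yaw is None else -((yaw-o['tool_rot'][2]+180)%360-180)
    print("delta",np.round(d,4),"turn",round(t,2),"| pos",np.round(o['position'],1),np.round(o['tool_rot'],2),"w",round(o['gripper_width'],1),"F",np.round(o['contact_force'],1),"t",round(o['time_s'],2))
E
python3 -c "
from h import *
go(644,-88.5,120,177)"
```

```text
delta [-0.6208 -0.4807  0.1109] turn -22.14 | pos [286.4 610.6 230.1] [-1.7988e+02 -2.0000e-02  1.5486e+02] w 85.4 F [0.1 0.8 0.5] t 0.1
```

Emit:
{"name": "step_arm", "arguments": {
  "deltas": [
    [[-0.621,-0.481,0],-22,1],
    [[-0.621,-0.481,0],-22,1],
    [[-0.621,-0.481,0],-22,1],
    [[-0.621,-0.481,0],-22,1],
    [[-0.621,-0.481,0],-22,1],
    [[-0.621,-0.481,0],-22,1],
    [[-0.621,-0.481,0],-22,1],
    [[-0.621,-0.481,0],-22,1],
    [[-0.621,-0.481,0],-22,1],
    [[-0.621,-0.481,0],-22,1],
    [[-0.621,-0.481,0],-22,1],
    [[-0.621,-0.481,0],-22,1],
    [[-0.621,-0.481,0],-22,1],
    [[-0.621,-0.481,0.11],-22,1],
    [[-0.621,-0.481,0.11],-22,1],
    [[-0.621,-0.481,0.11],-22,1],
    [[-0.621,-0.481,0.11],-22,1],
    [[-0.621,-0.481,0.11],-22,1]
  ]
}}

```text
time_s: 2.35
position: [646.6, -88.6, 124.9]
tool_rot: [-179.9, 0.3, 176.9]
contact_force: [1.0, 0.7, 0.4]
gripper_width: 85.1
```

```bash
python3 -c "
from h import *
cv2.imwrite('pics/a_t.png',grab_frame('top'));s=grab_frame('scene')
crop(s,200,120,380,300,3.3,'a_s')
go(644,-88.5,2,177)"
```

```text
delta [ 0.0026 -0.      0.1222] turn -0.12 | pos [646.  -88.5 124.2] [-179.94    0.26  176.88] w 85.1 F [ 0.1  0.4 -0.2] t 2.45
```

View pics/a_s.png

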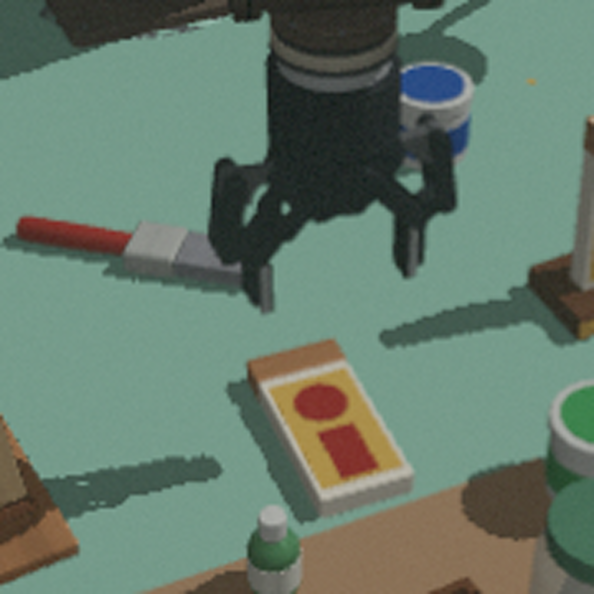

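Emit:
{"name": "step_arm", "arguments": {
  "deltas": [
    [[0.0025,0,0.06],0,1],
    [[0.0025,0,0.11],0,1],
    [[0.0025,0,0.124],0,1],
    [[0.0025,0,0.124],0,1],
    [[0.0025,0,0.124],0,1]
  ],
  "grip_force": 25
}}

```text
time_s: 3.08
position: [644.4, -88.7, 0.5]
tool_rot: [-179.9, 0.3, 176.9]
contact_force: [0.4, 0.2, 0.6]
gripper_width: 85.7
```

```bash
python3 -c "
from h import *
s=grab_frame('scene')
crop(s,230,170,350,290,5,'b_s')
go(644,-88.5,2,177)"
```

```text
delta [ 0.0004  0.0002 -0.0015] turn -0.13 | pos [ 6.444e+02 -8.870e+01  5.000e-01] [-179.92    0.31  176.87] w 85.1 F [0.2 1.  0.8] t 3.12
```

View pics/b_s.png

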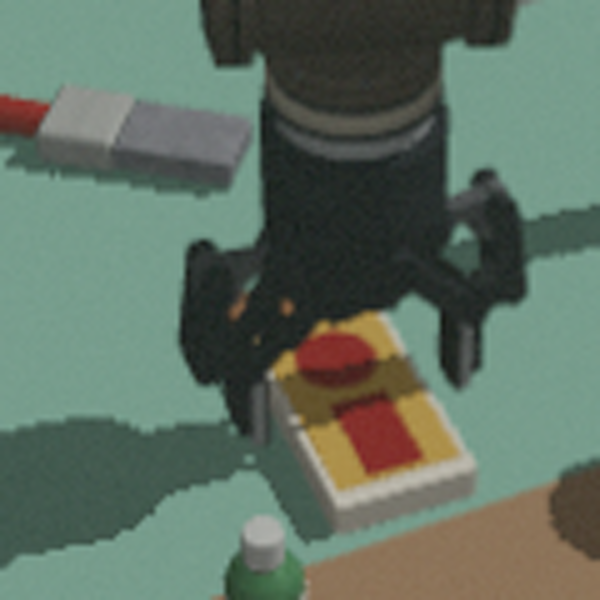

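Panel sits between the fingers; close.

Emit:
{"name": "step_arm", "arguments": {
  "deltas": [
    [[0,0,0],0,-1],
    [[0,0,0],0,-1],
    [[0,0,0],0,-1],
    [[0,0,0],0,-1],
    [[0,0,0],0,-1],
    [[0,0,0],0,-1],
    [[0,0,0],0,-1],
    [[0,0,0],0,-1]
  ],
  "grip_force": 25
}}

```text
time_s: 4.12
position: [643.3, -88.4, -0.8]
tool_rot: [-180.0, 0.1, 176.9]
contact_force: [-0.9, 0.8, 6.1]
gripper_width: 63.1
```

Emit:
{"name": "step_arm", "arguments": {
  "deltas": [
    [[0,0,-0.06],0,-1],
    [[0,0,-0.12],0,-1],
    [[0,0,-0.15],0,-1],
    [[0,0,-0.15],0,-1],
    [[0,0,-0.15],0,-1]
  ]
}}

```text
time_s: 4.75
position: [640.6, -87.7, 144.8]
tool_rot: [179.9, -0.2, 176.9]
contact_force: [-0.7, 0.2, -1.8]
gripper_width: 63.4
```

```bash
python3 -c "
from h import *
s=grab_frame('scene')
crop(s,200,100,350,250,4,'c_s')
go(600,-315,200,185.5)"
```

```text
delta [ 0.028  -0.2292 -0.0561] turn -8.64 | pos [640.3 -87.6 144.1] [179.93  -0.3  176.86] w 63.2 F [-0.9  0.4 -1.7] t 4.8
```

View pics/c_s.png

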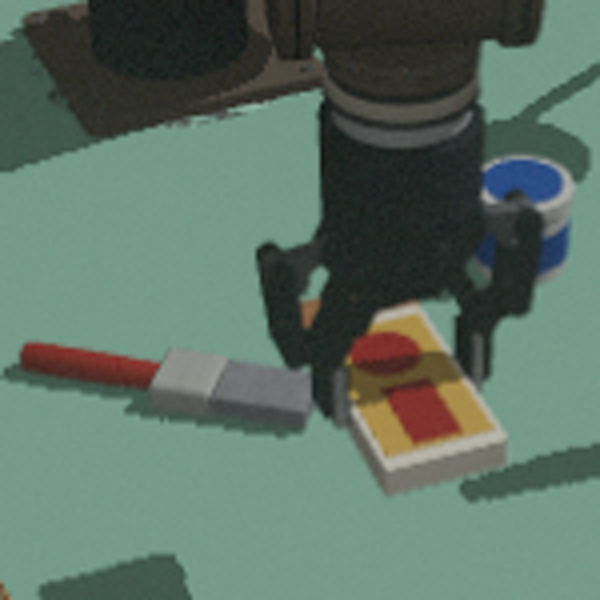

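```bash
python3 -c "
from h import *
go(611.3,-314.5,145,185.5)"
```

```text
delta [ 0.0165 -0.2281 -0.0011] turn -8.64 | pos [640.3 -87.6 144.1] [179.93  -0.3  176.86] w 63.2 F [-0.9  0.4 -1.7] t 4.8
```

Emit:
{"name": "step_arm", "arguments": {
  "deltas": [
    [[0.0165,-0.228,-0.001],-8.6,-1],
    [[0.0165,-0.228,-0.001],-8.6,-1],
    [[0.0165,-0.228,-0.001],-8.6,-1],
    [[0.0165,-0.228,-0.001],-8.6,-1],
    [[0.0165,-0.228,-0.001],-8.6,-1],
    [[0.0165,-0.228,-0.001],-8.6,-1],
    [[0.0165,-0.228,-0.001],-8.6,-1],
    [[0.0165,-0.228,-0.001],-8.6,-1]
  ]
}}

```text
time_s: 5.8
position: [613.4, -313.4, 148.1]
tool_rot: [180.0, -0.0, -174.4]
contact_force: [-0.6, 0.7, -0.6]
gripper_width: 63.5
```

```bash
python3 -c "
from h import *
s=grab_frame('scene')
crop(s,110,130,260,310,3.3,'d_s');crop(grab_frame('top'),380,100,500,230,4.5,'d_t')
go(611.3,-314.5,115,185.5)"
```

```text
delta [ 0.0022 -0.0004  0.0334] turn 0.03 | pos [ 613.4 -313.9  148.4] [-180.      0.   -174.47] w 63.4 F [ 0.3  0.3 -0.7] t 5.9
```

View pics/d_s.png

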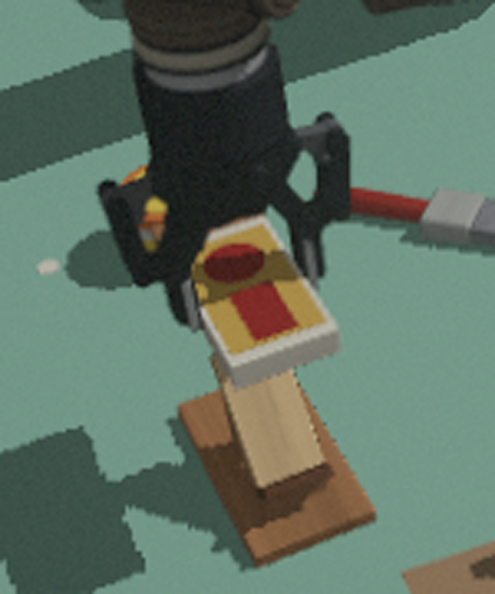

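View pics/d_t.png

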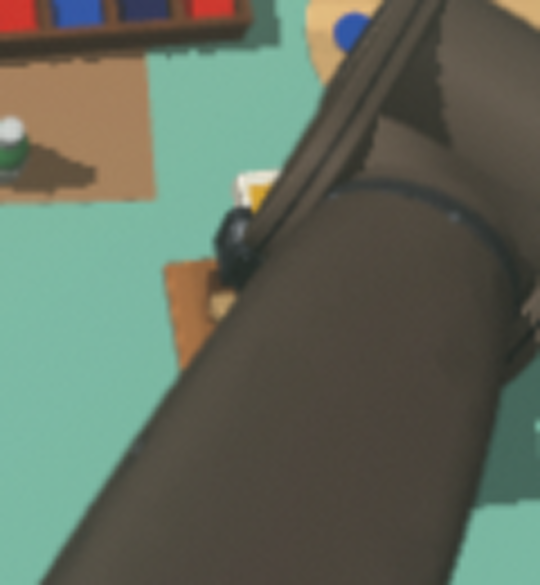

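Emit:
{"name": "step_arm", "arguments": {
  "deltas": [
    [[0.002,0,0.025],0,-1],
    [[0.002,0,0.045],0,-1],
    [[0.002,0,0.052],0,-1],
    [[0.002,0,0.058],0,-1],
    [[0.002,0,0.064],0,-1],
    [[0.002,0,0.07],0,-1],
    [[0.002,0,0.074],0,-1],
    [[0.002,0,0.074],0,-1]
  ]
}}

```text
time_s: 6.9
position: [615.2, -314.4, 79.0]
tool_rot: [-179.9, 0.5, -174.6]
contact_force: [4.3, 5.4, 8.8]
gripper_width: 63.2
```

```bash
python3 -c "
from h import *
s=grab_frame('scene')
crop(s,110,150,260,310,3.6,'e_s')
go(599,-315.7,76.6,185.5)"
```

```text
delta [0.0163 0.0003 0.0022] turn -0.07 | pos [ 615.2 -314.4   79. ] [-179.9     0.49 -174.57] w 63.5 F [4.5 6.1 8.6] t 6.95
```

View pics/e_s.png

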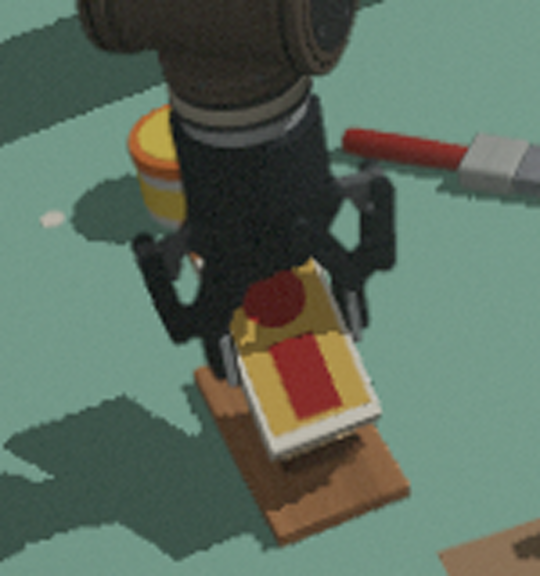

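Emit:
{"name": "step_arm", "arguments": {
  "deltas": [
    [[0.005,0,0.002],0,-1],
    [[0.01,0,0.003],0,-1],
    [[0.014,0,0.003],0,-1],
    [[0.014,0,0.003],0,-1]
  ]
}}

```text
time_s: 7.45
position: [610.3, -317.8, 82.3]
tool_rot: [-179.3, 1.8, -174.7]
contact_force: [20.4, 5.6, 12.6]
gripper_width: 63.3
```

```bash
python3 -c "
from h import *
s=grab_frame('scene')
crop(s,110,150,260,310,3.6,'f_s')
go(599,-315.7,76.6,185.5)"
```

```text
delta [0.0112 0.0032 0.0052] turn -0.2 | pos [ 610.3 -317.8   82.2] [-179.3     1.82 -174.7 ] w 63.4 F [20.6  5.8 12.6] t 7.5
```

View pics/f_s.png

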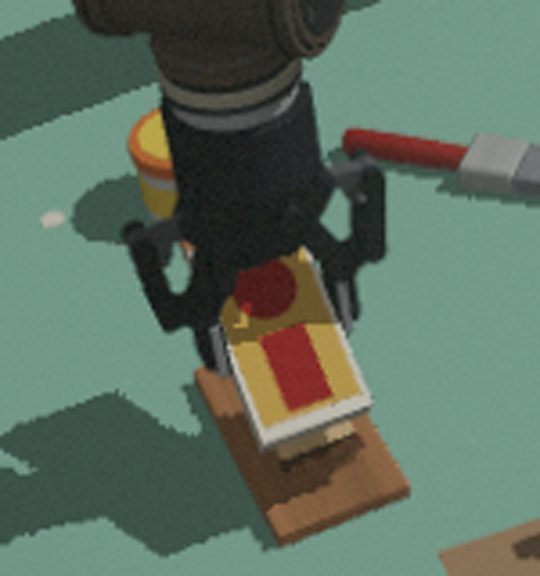

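```bash
python3 -c "
from h import *
s=grab_frame('scene')
crop(s,150,205,230,285,9,'g_s')"
```

```text
(no output)
```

View pics/g_s.png

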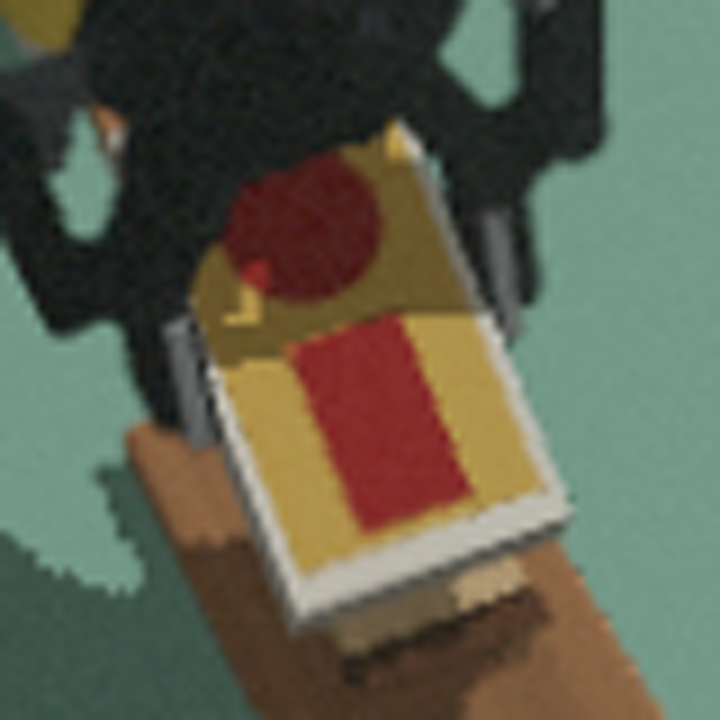

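```bash
cat >> h.py <<'E'
SEAT=np.array([641.2,-311.6,35.6])
def pan(p,P):
    # p: foot xyz, elev theta (rad), yaw ; P rows (s from foot, w toward world +y, n from midplane)
    P=np.array(P,float);th=p[3]
    loc=np.c_[-np.cos(th)*P[:,0]+np.sin(th)*P[:,2],P[:,1],np.sin(th)*P[:,0]+np.cos(th)*P[:,2]]
    return loc@Rz(p[4]).T+p[:3]
E
python3 - <<'E'
from h import *
np.set_printoptions(precision=2,suppress=True)
o,f=(150,205),9
uv=un(o,f,[(293,612),(570,510),(362,530),(472,495),(292,350),(400,315),(300,235)])
P=[(0,-32,9),(0,32,9),(12,-13.5,9),(12,13.5,9),(55.5,-13.5,9),(55.5,13.5,9),(80.5,0,9)]
def r(p): return np.r_[(proj("scene",pan(p,P))-uv).ravel(),(p[4]-.096)/.02,(p[1]+313)/3]
for t0 in(.3,.8):
    s=least_squares(r,[640,-312,50,t0,.096],x_scale='jac');print(s.x[:3],np.degrees(s.x[3:]),s.cost,s.fun[:14])
o=observe();print(o['position'],np.array(s.x[:3])-SEAT)
E
```

```text
[ 639.07 -312.02   50.61] [32.8   5.11] 1.0680019279923565 [ 0.59  0.14  0.09  0.   -0.47  0.36  0.07 -0.53 -0.72  0.49 -0.01 -0.19
  0.25 -0.22]
[ 639.07 -312.02   50.61] [32.8   5.11] 1.0680019280181736 [ 0.59  0.14  0.09  0.   -0.47  0.36  0.07 -0.53 -0.72  0.49 -0.01 -0.19
  0.25 -0.22]
[ 610.3  -317.79   82.22] [-2.13 -0.42 15.01]
```

Emit:
{"name": "step_arm", "arguments": {
  "deltas": [
    [[-0.007,0,-0.004],0,-1],
    [[-0.014,0,-0.006],0,-1],
    [[-0.016,0,-0.0055],0,-1],
    [[-0.016,0,-0.0055],0,-1]
  ]
}}

```text
time_s: 8.05
position: [614.5, -315.5, 78.7]
tool_rot: [-179.9, 0.2, -174.6]
contact_force: [2.1, 1.1, 7.4]
gripper_width: 63.7
```

```bash
python3 -c "
from h import *
s=grab_frame('scene')
crop(s,150,205,230,285,9,'h_s')
go(599,-315.7,76.6,185.5)"
```

```text
delta [0.0155 0.0012 0.002 ] turn -0.06 | pos [ 614.5 -315.5   78.7] [-179.9     0.18 -174.56] w 63.4 F [2.2 0.5 8. ] t 8.1
```

View pics/h_s.png

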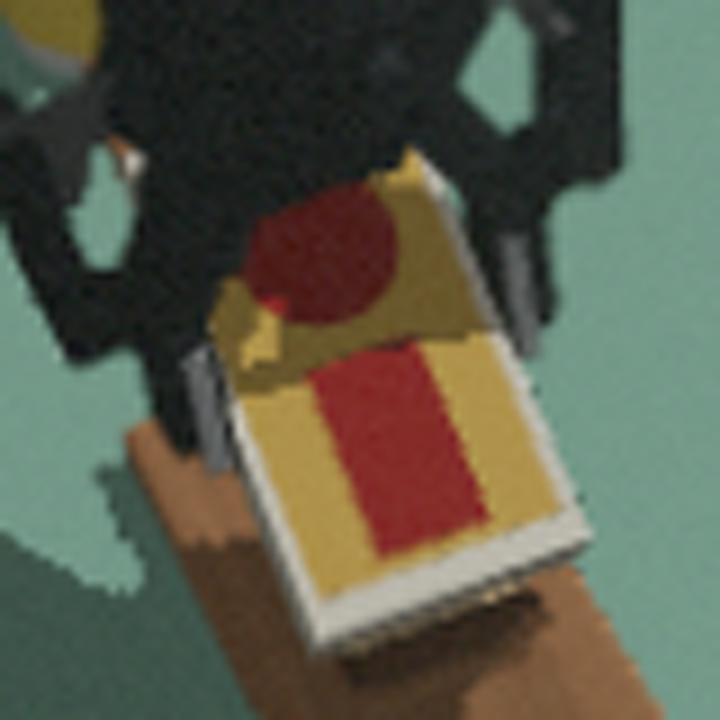

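Run:
```python
from h import *
np.set_printoptions(precision=2,suppress=True)
o,f=(150,205),9
uv=un(o,f,[(312,640),(592,535),(378,558),(490,520),(310,375),(418,338),(322,258)])
P=[(0,-32,9),(0,32,9),(12,-13.5,9),(12,13.5,9),(55.5,-13.5,9),(55.5,13.5,9),(80.5,0,9)]
def r(p): return np.r_[(proj("scene",pan(p,P))-uv).ravel(),(p[4]-.096)/.02,(p[1]+312)/3]
s=least_squares(r,[640,-312,50,.7,.096],x_scale='jac');print(s.x[:3],np.degrees(s.x[3:]),s.fun[:14])
d=np.array(s.x[:3])-SEAT;print(d, (pan(s.x,[(0,0,-9)])[0]-SEAT))
e=SEAT+Rz(.0965)@np.array([-61.6,0,59.3]); v=Rz(.0965).T@(e-s.x[:3]);th=s.x[3];print("edge s",-v[0]*np.cos(th)+v[2]*np.sin(th),"n",v[0]*np.sin(th)+v[2]*np.cos(th))
```

```text
[ 651.48 -310.71   53.55] [33.02  5.  ] [ 0.48  0.1  -0.05  0.15 -0.18  0.2   0.27 -0.41 -0.72  0.4   0.11 -0.11
 -0.18 -0.26]
[10.28  0.89 17.95] [ 5.39  0.46 10.4 ]
edge s 82.83217426774274 n -4.510999204041731
```

Emit:
{"name": "step_arm", "arguments": {
  "deltas": [
    [[0,0,0],0,1],
    [[0,0,0],0,1],
    [[0,0,0],0,1],
    [[0,0,0],0,1],
    [[0,0,-0.005],0,1],
    [[0,0,-0.01],0,1],
    [[0,0,-0.015],0,1],
    [[0,0,-0.015],0,1]
  ]
}}

```text
time_s: 9.1
position: [613.6, -315.1, 92.9]
tool_rot: [-179.9, 0.1, -174.5]
contact_force: [-0.0, -0.4, 0.1]
gripper_width: 85.5
```

```bash
python3 -c "
from h import *
s=grab_frame('scene')
crop(s,140,195,230,285,7,'i_s')
go(599,-315.7,76.6,185.5)"
```

```text
delta [0.0143 0.0006 0.0158] turn -0.04 | pos [ 613.3 -314.9   92.4] [-1.7997e+02  4.0000e-02 -1.7454e+02] w 85.4 F [ 0.7  0.1 -0.9] t 9.15
```

View pics/i_s.png

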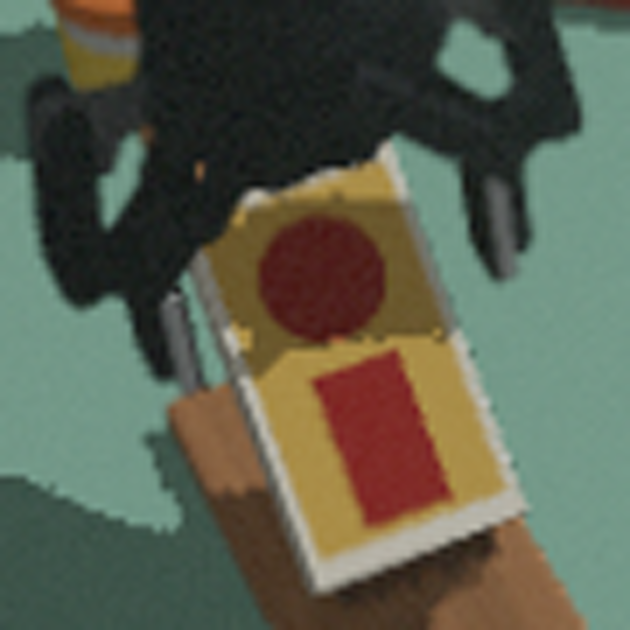

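Emit:
{"name": "step_arm", "arguments": {
  "deltas": [
    [[0,0,-0.02],0,1],
    [[0,0,-0.05],0,1],
    [[0,0,-0.1],0,1],
    [[0,0,-0.14],0,1],
    [[0,0,-0.14],0,1],
    [[0,0,-0.14],0,1]
  ]
}}

```text
time_s: 9.9
position: [612.9, -314.7, 232.0]
tool_rot: [-180.0, 0.0, -174.5]
contact_force: [-0.4, -0.5, -0.9]
gripper_width: 85.5
```

```bash
python3 -c "
from h import *
s=grab_frame('scene')
crop(s,130,185,240,295,6.5,'j_s')
crop(grab_frame('top'),380,100,500,230,4.5,'j_t')
go(560,-315.7,230,95.5)"
```

```text
delta [0.0522 0.0035 0.    ] turn 89.96 | pos [ 612.3 -314.2  229.9] [ 1.7987e+02 -1.5000e-01 -1.7454e+02] w 85.5 F [ 0.3  0.4 -0.4] t 10.0
```

View pics/j_s.png

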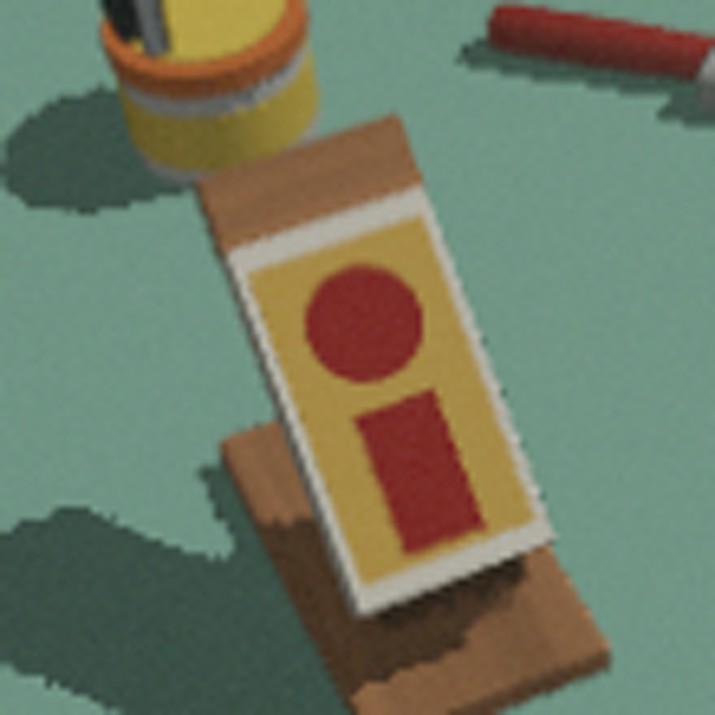

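View pics/j_t.png

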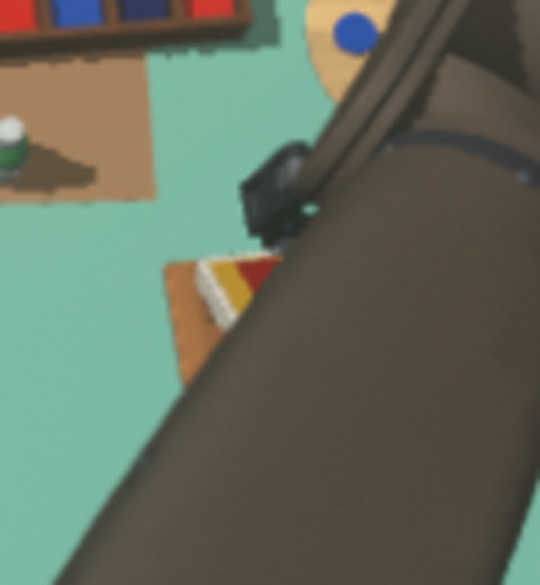

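Run:
```python
from h import *
np.set_printoptions(precision=2,suppress=True)
o,f=(130,185),6.5
uv=un(o,f,[(360,612),(552,535),(203,182),(400,117),(405,555),(485,525),(355,415),(433,390),(365,323)])
P=[(0,-32,9),(0,32,9),(140,-32,9),(140,32,9),(12,-13.5,9),(12,13.5,9),(55.5,-13.5,9),(55.5,13.5,9),(80.5,0,9)]
def r(p): return np.r_[(proj("scene",pan(p,P))-uv).ravel()]
s=least_squares(r,[640,-312,40,.8,.096],x_scale='jac');print(s.x[:3],np.degrees(s.x[3:]),s.fun)
print(s.x[:3]-SEAT, pan(s.x,[(140,0,0),(140,0,9),(140,0,-9)]))
q=np.r_[SEAT,np.radians(50),.0965];print(pan(q,[(140,0,0)]),(proj("scene",pan(q,P))-uv).T)
```

```text
[ 637.92 -310.53   34.17] [43.55  4.86] [-0.1  -0.2   0.3   0.28 -0.05 -0.22 -0.19 -0.2  -0.37 -0.42 -0.03 -0.55
 -0.26  0.62  0.43 -0.1   0.28  0.78]
[-3.28  1.07 -1.43] [[ 536.82 -319.13  130.63]
 [ 543.   -318.61  137.15]
 [ 530.64 -319.66  124.1 ]]
[[ 551.63 -320.27  142.85]] [[-0.03  0.33  0.14  0.44 -0.26  0.07 -0.01  0.74  0.63]
 [ 1.19  1.37  0.22 -0.16  0.88  0.62  1.78  0.91  1.69]]
```

```bash
python3 -c "
from h import *
go(577,-317.8,230,95.5)"
```

```text
delta [ 0.0355 -0.0002 -0.    ] turn 89.96 | pos [ 612.3 -314.2  229.9] [ 1.7987e+02 -1.5000e-01 -1.7454e+02] w 85.5 F [ 0.3  0.4 -0.4] t 10.0
```

Emit:
{"name": "step_arm", "arguments": {
  "deltas": [
    [[0.0355,0,0],90,1],
    [[0.0355,0,0],90,1],
    [[0.0355,0,0],90,1],
    [[0.0355,0,0],90,1],
    [[0.0355,0,0],90,1],
    [[0.0355,0,0],90,1],
    [[0.0355,0,0],90,1],
    [[0.0355,0,0],90,1],
    [[0.0355,0,0],90,1],
    [[0.0355,0,0],90,1],
    [[0.0355,0,0],90,1],
    [[0.0355,0,0],90,1]
  ]
}}

```text
time_s: 11.5
position: [577.6, -318.1, 231.4]
tool_rot: [-180.0, -0.0, 95.5]
contact_force: [0.5, -0.4, -0.1]
gripper_width: 85.3
```

```bash
python3 -c "
from h import *
cv2.imwrite('pics/k_s.png',grab_frame('scene')[100:320,90:330].repeat(3,0).repeat(3,1)[:600])
go(577,-317.8,110,95.5)"
```

```text
delta [ 0.0004 -0.0006  0.1216] turn -0.02 | pos [ 577.7 -318.2  231.6] [-1.7998e+02 -1.0000e-02  9.5480e+01] w 85.8 F [ 0.8  0.4 -0.6] t 11.55
```

View pics/k_s.png

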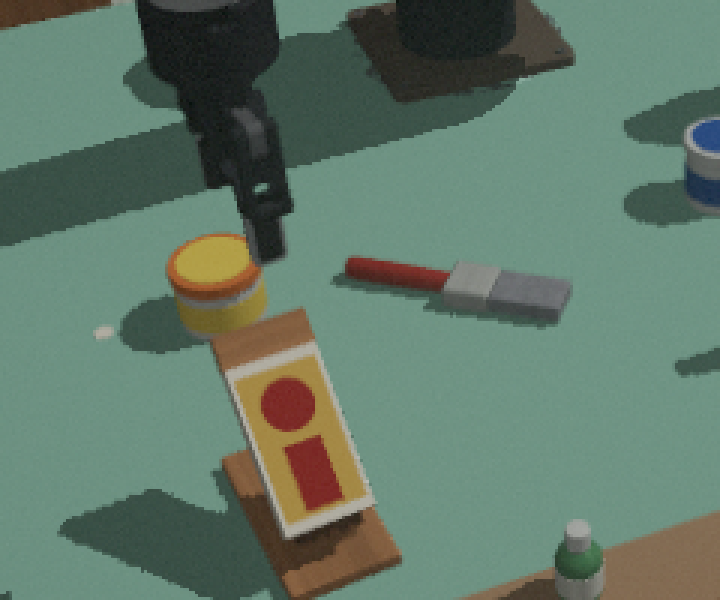

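Emit:
{"name": "step_arm", "arguments": {
  "deltas": [
    [[0,0,0.06],0,1],
    [[0,0,0.1],0,1],
    [[0,0,0.12],0,1],
    [[0,0,0.122],0,1],
    [[0,0,0.122],0,1]
  ]
}}

```text
time_s: 12.18
position: [578.9, -319.1, 111.9]
tool_rot: [179.9, 0.1, 95.5]
contact_force: [0.4, 0.4, -0.4]
gripper_width: 85.4
```

```bash
python3 -c "
from h import *
crop(grab_frame('scene'),110,140,250,300,3.7,'l_s')
go(577,-317.8,110,95.5)"
```

```text
delta [ 0.0016 -0.0019  0.0024] turn -0.04 | pos [ 579.1 -319.2  112.4] [1.7982e+02 1.7000e-01 9.5460e+01] w 85.4 F [-0.5 -0.6  0.7] t 12.22
```

View pics/l_s.png

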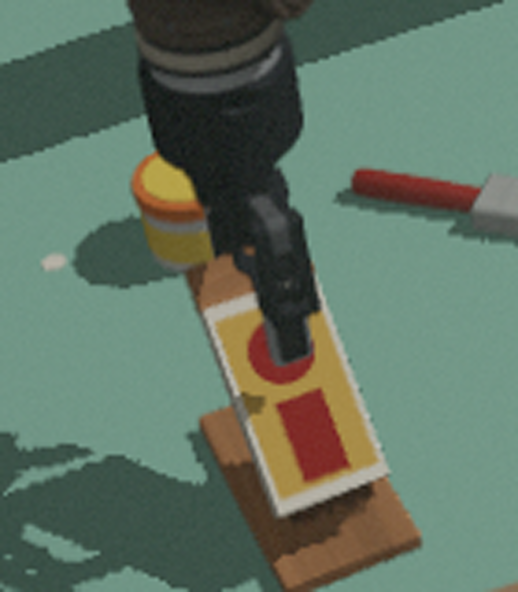

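Emit:
{"name": "step_arm", "arguments": {
  "deltas": [
    [[0.001,0,0],0,0.5],
    [[0.001,0,-0.002],0,0.2],
    [[0.001,0,-0.005],0,0.2],
    [[0.001,0.004,-0.008],0,0.2],
    [[0.001,0.009,-0.011],0,0.2],
    [[0.001,0.015,-0.015],0,0.2],
    [[0.001,0.021,-0.018],0,0.2],
    [[0.001,0.026,-0.021],0,0.2],
    [[0.001,0.031,-0.023],0,0.2],
    [[0.001,0.031,-0.023],0,0.2]
  ]
}}

```text
time_s: 13.48
position: [609.0, -314.2, 133.0]
tool_rot: [180.0, 0.0, 95.5]
contact_force: [-0.0, -0.1, 0.0]
gripper_width: 51.4
```

```bash
python3 -c "
from h import *
crop(grab_frame('scene'),110,140,250,300,3.7,'m_s')
go(633,-312,143,95.5)"
```

```text
delta [-0.0002  0.0245 -0.0103] turn -0.03 | pos [ 608.6 -314.1  132.7] [-1.7999e+02 -1.0000e-02  9.5470e+01] w 51.1 F [-0.6 -0.9 -0.1] t 13.53
```

View pics/m_s.png

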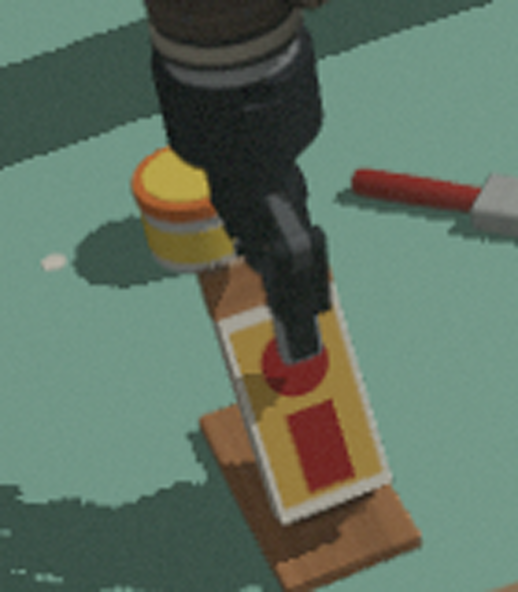

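Emit:
{"name": "step_arm", "arguments": {
  "deltas": [
    [[0,0.006,-0.003],0,0.2],
    [[0,0.012,-0.006],0,0.2],
    [[0,0.018,-0.008],0,0.2],
    [[0,0.024,-0.01],0,0.2],
    [[0,0.027,-0.012],0,0],
    [[0,0.029,-0.013],0,-0.1],
    [[0,0.029,-0.013],0,-0.1],
    [[0,0.029,-0.013],0,-0.1]
  ]
}}

```text
time_s: 14.52
position: [637.2, -311.5, 145.7]
tool_rot: [-180.0, -0.0, 95.5]
contact_force: [-0.3, -1.3, 0.3]
gripper_width: 38.1
```

```bash
python3 -c "
from h import *
crop(grab_frame('scene'),110,120,250,300,3.3,'n_s')
go(640,-312,145,95.5)"
```

```text
delta [-0.0008  0.0027  0.0007] turn -0.05 | pos [ 637.2 -311.5  145.7] [-1.7998e+02 -1.0000e-02  9.5450e+01] w 38.2 F [-0.   0.3 -0.2] t 14.57
```

View pics/n_s.png

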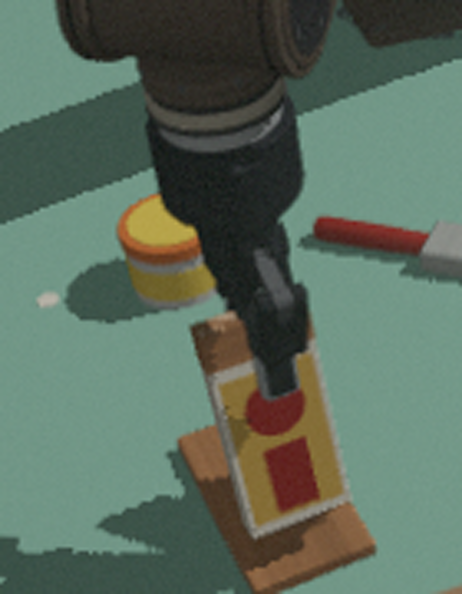

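Emit:
{"name": "step_arm", "arguments": {
  "deltas": [
    [[0,0.001,-0.001],0,-0.25],
    [[0,0.002,-0.002],0,-0.4],
    [[0,0.003,-0.003],0,-0.5],
    [[0,0.003,-0.003],0,-0.6],
    [[0,0.003,-0.003],0,-1],
    [[0,0.003,-0.003],0,-1],
    [[0,0.003,-0.003],0,-1],
    [[0,0.003,-0.003],0,-1]
  ],
  "grip_force": 50
}}

```text
time_s: 15.58
position: [640.7, -311.2, 149.1]
tool_rot: [179.9, 0.0, 95.5]
contact_force: [3.0, 0.3, 0.6]
gripper_width: 17.2
```

```bash
python3 -c "
from h import *
crop(grab_frame('scene'),110,120,250,300,3.3,'o_s')
go(640,-312,145,95.5)"
```

```text
delta [-0.0007 -0.0007  0.0041] turn -0.05 | pos [ 640.7 -311.3  149.1] [1.7995e+02 2.0000e-02 9.5450e+01] w 17.4 F [1.7 0.2 1.3] t 15.62
```

View pics/o_s.png

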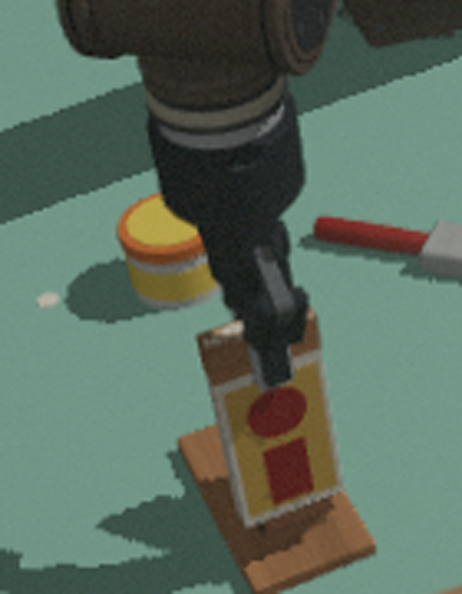

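Emit:
{"name": "step_arm", "arguments": {
  "deltas": [
    [[0,0,-0.01],0,-1],
    [[0,0,-0.03],0,-1],
    [[0,0,-0.07],0,-1],
    [[0,0,-0.12],0,-1],
    [[0,0,-0.16],0,-1],
    [[0,0,-0.16],0,-1],
    [[0,0,-0.16],0,-1]
  ]
}}

```text
time_s: 16.5
position: [639.8, -311.0, 308.3]
tool_rot: [-179.9, -0.0, 95.5]
contact_force: [-0.9, -0.0, -1.4]
gripper_width: 17.5
```

```bash
python3 -c "
from h import *
crop(grab_frame('scene'),120,60,260,250,3.1,'p_s')
go(581,180,310,92.7)"
```

```text
delta [ 0.4942 -0.0116 -0.0021] turn 2.75 | pos [ 639.5 -310.8  306.8] [-1.7983e+02 -1.2000e-01  9.5450e+01] w 17.0 F [ 0.2  0.1 -2.1] t 16.55
```

View pics/p_s.png

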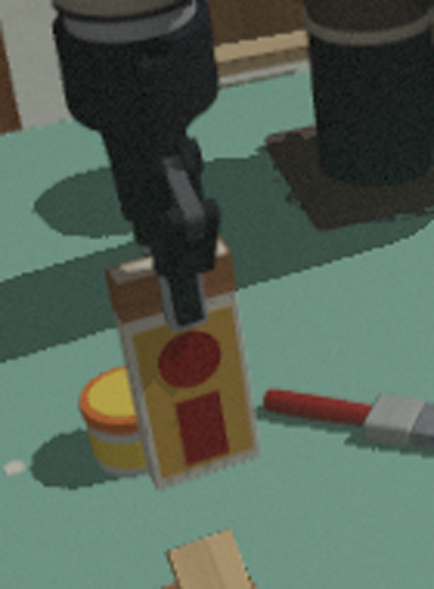

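```bash
python3 -c "
from h import *
go(581,234,310,92.7)"
```

```text
delta [ 0.5479 -0.0065 -0.002 ] turn 2.75 | pos [ 639.5 -310.8  306.8] [-1.7983e+02 -1.2000e-01  9.5450e+01] w 17.0 F [ 0.2  0.1 -2.1] t 16.55
```

Emit:
{"name": "step_arm", "arguments": {
  "deltas": [
    [[0.03,0,-0.005],0,-1],
    [[0.08,-0.001,-0.005],1,-1],
    [[0.13,-0.002,-0.005],2,-1],
    [[0.18,-0.003,-0.005],2.75,-1],
    [[0.23,-0.003,-0.005],2.75,-1],
    [[0.28,-0.004,-0.005],2.75,-1],
    [[0.33,-0.004,-0.005],2.75,-1],
    [[0.38,-0.005,-0.005],2.75,-1],
    [[0.43,-0.005,-0.005],2.75,-1],
    [[0.48,-0.006,-0.005],2.75,-1],
    [[0.52,-0.0065,-0.005],2.75,-1],
    [[0.54,-0.0065,-0.005],2.75,-1],
    [[0.548,-0.0065,-0.005],2.75,-1],
    [[0.548,-0.0065,-0.005],2.75,-1],
    [[0.548,-0.0065,-0.005],2.75,-1],
    [[0.548,-0.0065,-0.005],2.75,-1]
  ]
}}

```text
time_s: 18.55
position: [582.1, 232.6, 313.9]
tool_rot: [180.0, 0.0, 92.6]
contact_force: [-0.1, 0.1, -0.7]
gripper_width: 17.3
```

```bash
python3 -c "
from h import *
crop(grab_frame('scene'),340,40,470,220,3.3,'q_s');crop(grab_frame('top'),140,100,320,240,4.2,'q_t')
go(581,234,310,92.7)"
```

```text
delta [ 0.0012 -0.001   0.0039] turn -0.06 | pos [582.  232.9 313.9] [1.800e+02 1.000e-02 9.264e+01] w 16.9 F [-0.6 -0.3 -0.9] t 18.65
```

View pics/q_s.png

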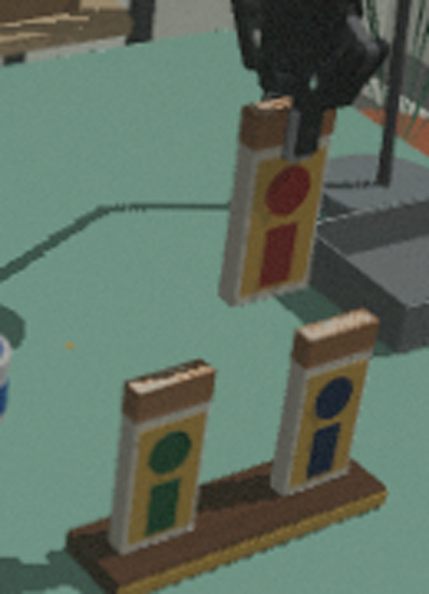

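View pics/q_t.png

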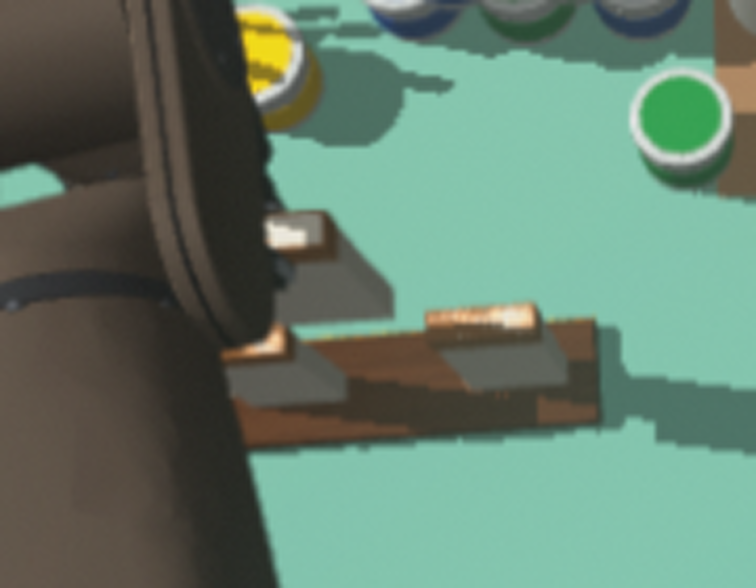

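```bash
python3 -c "
from h import *
crop(grab_frame('scene'),398,65,446,137,8.3,'r_s');crop(grab_frame('top'),195,140,245,182,12,'r_t')
"
```

```text
(no output)
```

View pics/r_s.png

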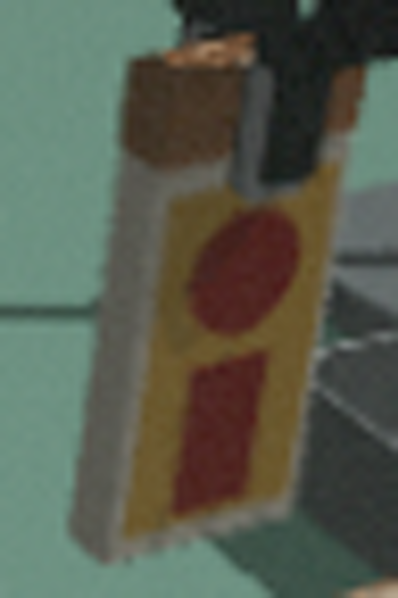

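View pics/r_t.png

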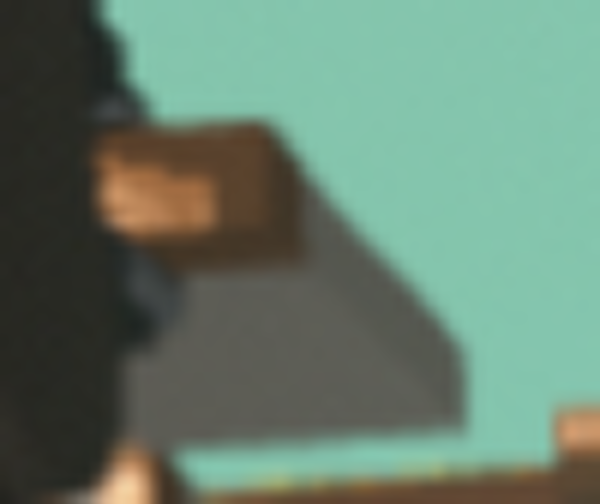

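```bash
cat >> h.py <<'E'
def up(p,P): # foot xyz, roll(about x),pitch(about y),yaw ; P (n,w,h)
    return np.array(P,float)@Rotation.from_euler('xyz',p[3:6]).as_matrix().T+p[:3]
def fitup(obs,p0,prior=None):
    def r(p):
        a=np.concatenate([(proj(n,up(p,P))-uv).ravel() for n,uv,P in obs])
        return np.r_[a,(p[3:]-p0[3:])/[.03,.02,.01]]
    s=least_squares(r,p0,loss='soft_l1',x_scale='jac');return s.x,r(s.x)
E
python3 - <<'E'
from h import *
np.set_printoptions(precision=2,suppress=True)
obs=[("scene",un((398,65),8.3,[(107,560),(290,512),(75,535),(160,168),(120,150),(172,515),(243,498),(192,375),(268,350),(245,270)]),
 [(9,-32,0),(9,32,0),(-9,-32,0),(9,-32,116),(-9,-32,116),(9,-13.5,12),(9,13.5,12),(9,-13.5,55.5),(9,13.5,55.5),(9,0,80.5)]),
("top",un((195,140),12,[(270,122),(300,260),(465,345),(467,430)]),[(9,-32,140),(-9,-32,116),(9,-32,0),(-9,-32,0)])]
for ob in (obs,obs[:1]):
    p,r=fitup(ob,np.r_[582,233,200,0,0,np.radians(2.65)]);print(p[:3],np.degrees(p[3:]));print(r)
E
```

```text
[582.36 231.84 207.63] [ 0.05 -0.02  2.67]
[ 0.17  0.98  0.67  0.24 -0.82  0.2   0.41  0.56 -0.01 -0.74 -0.32 -0.18
  0.68 -0.85 -0.16 -0.65  0.41 -0.22 -0.09  0.44 -0.32 -0.23  0.6   0.44
  0.27 -0.03  0.28  0.38  0.03 -0.01  0.04]
[569.9  241.69 198.77] [-0.26 -0.34  2.65]
[ 0.2   0.68  0.34  0.18 -0.71 -0.    0.38  0.85  0.06 -0.35 -0.4  -0.35
  0.45 -0.92 -0.27 -0.63  0.15 -0.09 -0.3   0.65 -0.15 -0.29 -0.  ]
```

Emit:
{"name": "step_arm", "arguments": {
  "deltas": [
    [[0.002,-0.001,0],0,-1],
    [[0.002,-0.0013,0.02],0,-1],
    [[0.002,-0.0013,0.05],0,-1],
    [[0.002,-0.0013,0.08],0,-1],
    [[0.002,-0.0013,0.11],0,-1],
    [[0.002,-0.0013,0.14],0,-1],
    [[0.002,-0.0013,0.16],0,-1],
    [[0.002,-0.0013,0.17],0,-1],
    [[0.002,-0.0013,0.17],0,-1],
    [[0.002,-0.0013,0.17],0,-1]
  ]
}}

```text
time_s: 20.0
position: [581.3, 235.9, 145.3]
tool_rot: [179.9, -0.0, 92.7]
contact_force: [0.5, -1.2, -1.2]
gripper_width: 17.5
```

```bash
python3 -c "
from h import *
crop(grab_frame('scene'),355,120,465,220,6,'s_s');crop(grab_frame('top'),175,155,295,215,6.5,'s_t')
go(582,234,127,92.7)
"
```

```text
delta [-0.0019  0.0006  0.0184] turn 0.01 | pos [581.3 235.8 145.4] [ 1.7985e+02 -3.0000e-02  9.2710e+01] w 17.3 F [-0.1 -0.4 -1.3] t 20.1
```

View pics/s_s.png

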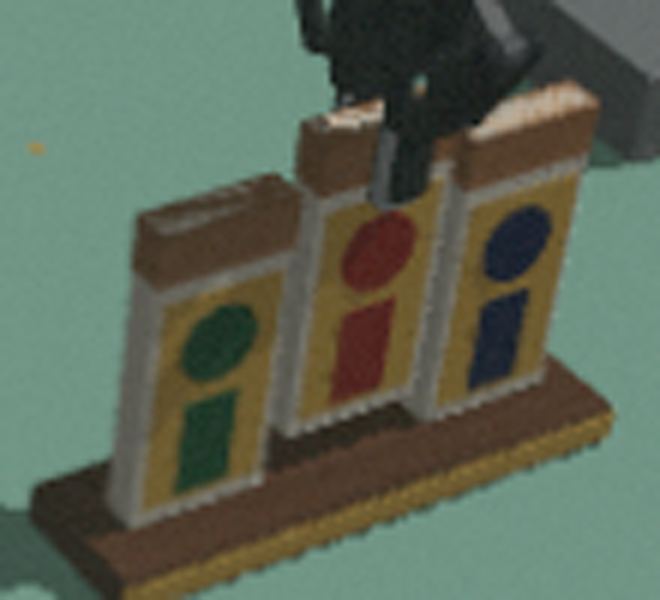

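View pics/s_t.png

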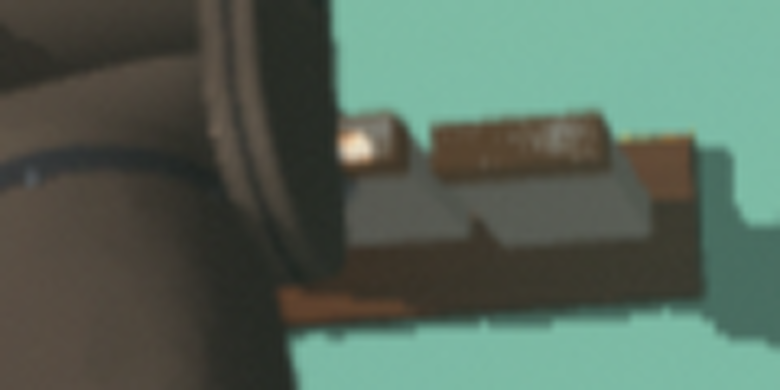

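Run:
```python
from h import *
np.set_printoptions(precision=2,suppress=True)
obs=[("scene",un((355,120),6,[(295,434),(412,390),(273,420),(322,197),(298,182),(330,403),(382,383),(340,318),(395,297),(380,252)]),
 [(9,-32,0),(9,32,0),(-9,-32,0),(9,-32,116),(-9,-32,116),(9,-13.5,12),(9,13.5,12),(9,-13.5,55.5),(9,13.5,55.5),(9,0,80.5)]),
("top",un((175,155),6.5,[(395,112),(468,238)]),[(9,-32,140),(-9,-32,0)])]
p,r=fitup(obs,np.r_[582,233,40,0,0,np.radians(2.65)]);print(p[:3],np.degrees(p[3:]));print(r)
# neighbours in the same picture
o=[("scene",un((355,120),6,[(125,525),(262,480)]),[(9,-106,20),(9,-42,20)]),("scene",un((355,120),6,[(425,420),(545,378)]),[(9,42,20),(9,106,20)]),
("top",un((175,155),6.5,[(432,125),(598,111),(606,162),(436,171)]),[(9,-42,160),(9,-106,160),(-9,-106,160),(-9,-42,160)])]
rig=lambda p,P:np.array(P,float)@Rz(p[2]).T+[p[0],p[1],0]
q,r=fit(o,rig,[581,234,.046]);print(q,r)
d=Rz(q[2]).T@(p[:3]-[q[0],q[1],0]);print("foot in row",d)
```

```text
[581.27 236.21  38.14] [0.76 0.02 2.78]
[-0.69  0.91  0.75  0.59 -1.37 -0.82  0.26  0.44 -0.42 -0.95  0.21 -0.08
  0.42  0.04  0.67 -0.48  0.55 -0.12 -0.15  0.3   0.14  0.14  0.39  0.25
  0.44  0.02  0.22]
[580.32 234.67   0.05] [[ 0.7   0.38]
 [-0.17  0.09]
 [-0.03  0.37]
 [-0.36  0.34]
 [ 0.07  0.17]
 [ 0.53  0.47]
 [-0.41 -0.21]
 [-0.36  0.25]]
foot in row [ 1.02  1.5  38.14]
```

Emit:
{"name": "step_arm", "arguments": {
  "deltas": [
    [[-0.0015,-0.0005,0.005],0,-1],
    [[-0.0015,-0.0005,0.01],0,-1],
    [[-0.0015,-0.0005,0.014],0,-1],
    [[-0.0015,-0.0005,0.016],0,-1],
    [[-0.0015,-0.0005,0.016],0,-1]
  ]
}}

```text
time_s: 20.72
position: [579.8, 234.1, 127.5]
tool_rot: [-180.0, 0.0, 92.7]
contact_force: [0.4, -1.1, -0.8]
gripper_width: 17.2
```

Emit:
{"name": "step_arm", "arguments": {
  "deltas": [
    [[0,0,0.001],0,-1],
    [[0,0,0.002],0,-1],
    [[0,0,0.002],0,-1]
  ]
}}

```text
time_s: 21.1
position: [579.9, 234.1, 125.8]
tool_rot: [-180.0, 0.0, 92.7]
contact_force: [-0.4, -0.9, -2.1]
gripper_width: 17.3
```

Emit:
{"name": "step_arm", "arguments": {
  "deltas": [
    [[0,0,0.001],0,-1],
    [[0,0,0.001],0,-1]
  ]
}}

```text
time_s: 21.35
position: [580.2, 234.2, 125.4]
tool_rot: [180.0, -0.0, 92.7]
contact_force: [0.0, -0.8, 0.6]
gripper_width: 17.4
```

Emit:
{"name": "step_arm", "arguments": {
  "deltas": [
    [[0,0,0.001],0,-1],
    [[0,0,0.001],0,-1]
  ]
}}

```text
time_s: 21.6
position: [580.3, 234.2, 125.4]
tool_rot: [180.0, -0.0, 92.7]
contact_force: [-1.8, 0.0, 4.7]
gripper_width: 17.3
```

Emit:
{"name": "step_arm", "arguments": {
  "deltas": [
    [[0,0,0.001],0,-1],
    [[0,0,0.001],0,-1]
  ]
}}

```text
time_s: 21.85
position: [580.4, 234.2, 125.3]
tool_rot: [180.0, -0.0, 92.7]
contact_force: [-3.5, -1.1, 8.4]
gripper_width: 17.5
```

Emit:
{"name": "step_arm", "arguments": {
  "deltas": [
    [[0,0,-0.0015],0,-1],
    [[0,0,-0.0015],0,-1],
    [[0,0,-0.0015],0,-0.5],
    [[0,0,-0.0015],0,-0.3],
    [[0,0,-0.0015],0,0],
    [[0,0,-0.0015],0,0]
  ],
  "grip_force": 20
}}

```text
time_s: 22.6
position: [579.8, 234.0, 124.0]
tool_rot: [-180.0, 0.0, 92.7]
contact_force: [-1.1, 0.3, -1.1]
gripper_width: 42.6
```

```bash
python3 -c "
from h import *
crop(grab_frame('scene'),355,120,465,220,6,'t_s')
go(582,234,127,92.7)
"
```

```text
delta [-0.0002  0.0021 -0.0029] turn 0.01 | pos [579.9 234.1 124.1] [-179.99    0.     92.71] w 42.5 F [ 0.3 -0.5 -0.1] t 22.65
```

View pics/t_s.png

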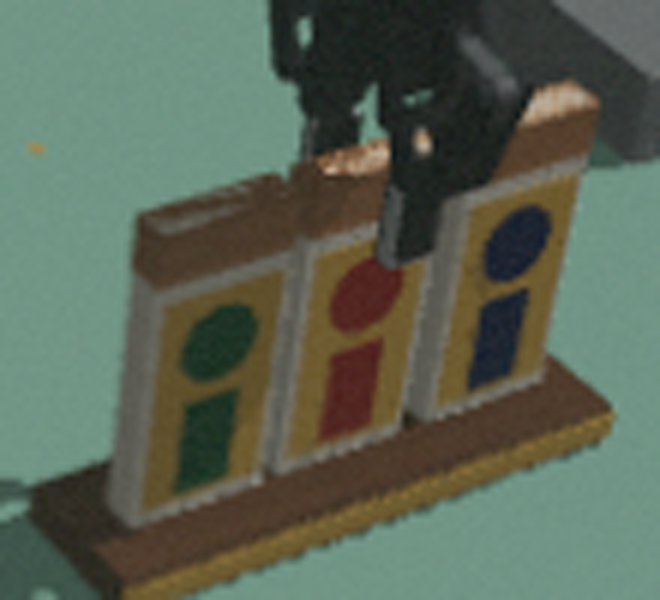

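Standing free in the gap. Open fully and retreat straight up.

Emit:
{"name": "step_arm", "arguments": {
  "deltas": [
    [[0,0,0],0,0.3],
    [[0,0,0],0,0.3],
    [[0,0,-0.01],0,0.3],
    [[0,0,-0.03],0,0.3],
    [[0,0,-0.07],0,0.3],
    [[0,0,-0.12],0,0.3],
    [[0,0,-0.17],0,0.3],
    [[0,0,-0.18],0,0.3],
    [[0,0,-0.18],0,0.3],
    [[0,0,-0.18],0,0.3]
  ]
}}

```text
time_s: 23.9
position: [579.1, 233.9, 302.3]
tool_rot: [-179.8, 0.0, 92.7]
contact_force: [0.3, 0.5, -0.8]
gripper_width: 55.4
```

```bash
python3 -c "
from h import *
s=grab_frame('scene');cv2.imwrite('pics/u_full.png',s)
crop(s,355,120,465,220,6,'u_s');cv2.imwrite('pics/u_t.png',grab_frame('top'))
go(582,234,127,92.7)
"
```

```text
delta [1.000e-04 3.600e-03 1.749e-01] turn 0.01 | pos [579.1 233.9 301.9] [-1.7977e+02  4.0000e-02  9.2710e+01] w 55.3 F [0.9 1.  0.4] t 24.0
```

View pics/u_s.png

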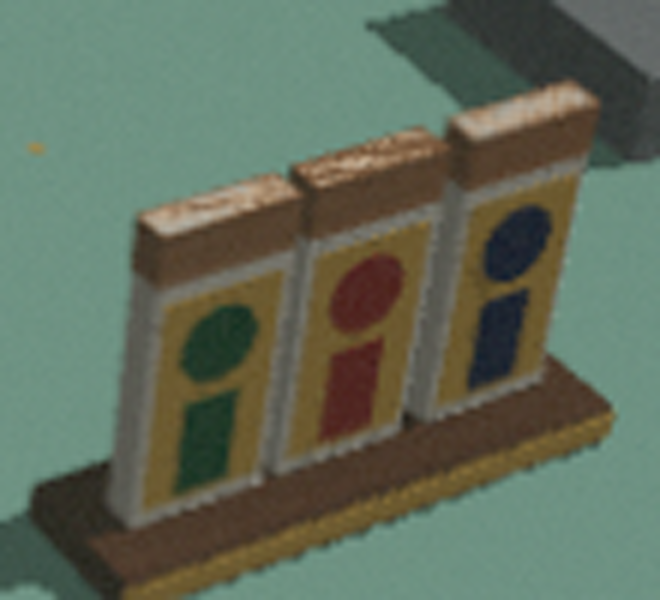

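View pics/u_full.png

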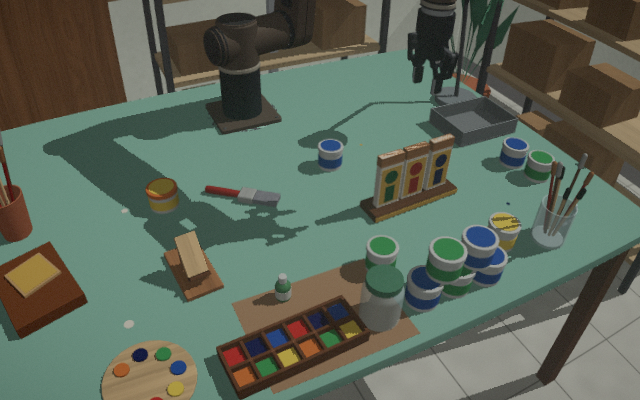

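Run:
```python
from h import *
np.set_printoptions(precision=2,suppress=True)
obs=[("scene",un((355,120),6,[(281,473),(402,430),(310,240),(440,203),(318,443),(372,424),(328,357),(384,337),(367,293)]),
 [(9,-32,0),(9,32,0),(9,-32,116),(9,32,116),(9,-13.5,12),(9,13.5,12),(9,-13.5,55.5),(9,13.5,55.5),(9,0,80.5)])]
P=obs[0][2]
def r(p): q=np.r_[p[:2],20,p[2:]];return (proj("scene",up(q,P))-obs[0][1]).ravel()
s=least_squares(r,[581,234,0,0,.046],x_scale='jac');print(s.x[:2],np.degrees(s.x[2:]),s.fun)
print(Rz(.0465).T@np.r_[s.x[:2]-[580.7,234.2],0])
hand_in()
```

```text
[581.65 232.36] [0.77 0.12 2.13] [-0.61  0.71  0.25  0.31 -0.09  0.32  0.34 -0.63 -0.03 -0.35 -0.12 -0.36
  0.39 -0.31  0.14 -0.09 -0.26  0.31]
[ 0.87 -1.89  0.  ]
the job is handed in; nothing more can be done
```

I laid the panel on the sloped rest and let go. Then I tipped it upright in the half-closed jaws, gripped it near its top margin and stood it in the gap. The job is handed in, at about 24 s of the 61 s allowed; no verdict was reported.

**On the rest:**
- The panel stuck at about 33° in the grip, so I backed off and released it there. It dropped and slid into place on the lip.
- Afterwards, a free fit to one picture put the foot about 4 mm from the seat but the panel at 43.5°. The exact seated pose at 50° fits the same picture to within about 1.8 pixels, so I took it as seated; that view does not fix the tilt well.

**In the gap:** my last fit, from the scene camera only, gives these values:

| Check | Measured | Limit |
|---|---|---|
| Foot, front to back | about 1 mm | 12 mm |
| Foot, sideways | about 2 mm | 9 mm |
| Tilt from vertical | about 0.8° | 3.4° |
| Squareness to the row | about 0.5° | 8.6° |

- The gold faces the front.
- By eye in that picture, both neighbours and the pots and tools are where they were. I did not measure them individually.
- The open gripper stands well above the row and touches nothing.
- **Grasp:** when I took the panel off the rest, the finger tips reached slightly below the bare-wood margin onto the gold.

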